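Set out the steel test bars on the contact rail

ROBOT

A 7-joint arm with a two-finger parallel gripper is mounted at the origin on the work surface. World frame = base frame: x ahead of the robot, y to its left, z up, the work surface at z = 0. Lengths are in m, angles in rad, forces in N, time in s.
With the tool pointing down it reaches from about 0.4 to 0.875 m from the base axis. Payload 6.5 kg.
Tool frame: the origin (TCP) lies midway between the tips of the shut fingers; the grasp point (between the pads) lies 19 mm behind it (grip_depth is the distance from the TCP to the grasp point, in m); z points along the fingers, y is the line along which they close (so a half turn about z gives the same grasp; the last joint's range is limited). The gripper opens to 88 mm and grips with 3 to 60 N. Pads are 18 mm wide; open, the fingers measure 123 mm over their backs; the gripper's body (75 mm by 187 mm) begins 45 mm behind the grasp point.
Start: joints at [-0.066, 0.536, -0.004, 1.538, 0.003, 1.067, -0.071], TCP at [0.65, 0, 0.239] pointing down, gripper open.
Joint ranges: [-2.7, 2.7], [-0.37, 2.16], [-1.27, 1.26], [0.24, 2.4], [-1.31, 4.45], [0.19, 1.91], [-2.76, 2.76]. Speed limits (rad/s): [2.39, 2.39, 3.14, 3.14, 3.14, 3.14, 3.14].

INTERFACE

Orientations are given as a unit quaternion [x, y, z, w].
In Python, from plant import * gives the robot as it stands. The module is installed in compiled form; this text tells all that it offers.
- The arm moves only by the tool jog_arm, never from a script. Its argument "rows" is one flat list of numbers, 5 for each row, row after row: the shift along the tool's x, y, z in cm, then the turn about the tool's z in degrees, then the gripper's target within -1 to 1 (shut at 1, half-way at 0, fully open at -1). A call has 1 to 8 rows; each row is the pose to reach, as a shift and turn from the pose commanded when the call began, along the tool's axes at that moment; what a row does not reach only later rows make up. A row lasts 1/8 s, in which the tool goes at most 62.5 mm and 10.7 degrees, less where a joint would pass 70% of its speed; a pose out of reach is approached as far as the arm can. A call with a gripper value outside its range is refused whole. The fingers move at their own pace and stop on an object; "squeeze" is the grip in N (left out, the last holds). Time passes only in rows, so rows that repeat a pose let the fingers close. It gives the time, the measured TCP pose, the force, the opening and the grip force at its end, in the units of the state.
- sense(): the state, without advancing time (a new reading comes with each control period).
- camera(name): name is "scene" or "side" or "wrist"; returns the picture (480x640x3 uint8, red, green, blue); there is no depth.
- get_calibration(name): a dict with "K" (3x3 intrinsics, pixels), "camera_from_world" (4x4, takes a point from world to camera coordinates). Camera axes: x right, y up, looking along -z (the intrinsics and any distortion apply to the point x, -y, -z); pixel columns grow to the right and rows downward; lengths in m; the calibration is good to about 2 mm. A picture is of the moment at which its call begins: read the wrist's pose just before it. get_calibration takes no time and is no camera call; for the wrist camera it gives the pose at the moment of the call.
- hand_in(): hands the job in; it is judged then, once.
The state is a dict: "clock": time; "joint_pos": joint angles; "qd": joint speeds; "joint_torque": joint torques, N m; "tcp_pos": TCP position; "eef_rot": TCP orientation; "contact_force": force on the tool from outside, world axes, zero at the start; "wrist_torque": the same for the moment, N m; "finger_gap": finger opening in m; "grasp_force": force on a finger pad.
Only numpy, scipy, OpenCV 4.12 (cv2) and the standard library are available. Lean on these libraries where they do the work, as an engineer would, in place of code of your own. Each camera call takes 0.05 s, during which the arm holds its last target. There are 200 camera calls.

TASK

Pull the drawer of the instrument cabinet fully open and take out every steel test bar that is in it (three to five). Lay each bar across the narrow raised copper rail, directly on the rail and side by side, balanced and about at right angles to it, then push the empty drawer fully shut. Leave the bottle, the cup and the black ring where they stand.

Things in the scene. Friction and masses are not known exactly. Their poses are not given: they have to be found in the camera images.
- cabinet: Fixed grey instrument cabinet on the table, 250 deep x 380 wide x 90 mm high, with one drawer behind a black front. Origin: at table level, middle of the front edge of the carcass; x points to the back of the cabinet, y to its left as it is seen from the robot, z up. The drawer slides along -x.
- drawer (a joint): Drawer of the cabinet: 0 = fully shut, 0.18 = fully open (m). It runs freely (about 2 N of friction) and stays where it is left. Its front panel is 14 mm thick, 380 mm wide, reaches from 11 to 89 mm above the table and stands in front of the carcass when shut. At the start it may stand up to 15 mm open.
- handle (a point): Middle of the drawer's aluminium bar handle: a level round bar 12 mm in diameter and 130 mm long, along the cabinet's y, 66 mm above the table; its centre is 40 mm in front of the drawer's front panel (34 mm clear between bar and panel), held by two 10 mm posts 58 mm either side of the middle. Axes as the cabinet's; it moves with the drawer.
- drawer_floor (a point): Middle of the drawer's blue floor, on its surface, 22 mm above the table; axes as the cabinet's. Inside 210 (x) x 344 mm (y); side and back walls 26 mm, front panel 67 mm above the floor. Dark blue lands 5 mm high run along x: 20 mm wide between five 42 mm lanes centred at y = -124, -62, 0, 62, 124 mm, 27 mm at each side wall; the rear 45 mm is all land. A bar lies along x in each filled lane; keep wide-open fingers above the lands.
- stand: Fixed stand for the bars: a black base plate 150 (x) x 360 (y) x 10 mm carrying an upright rail. Origin: table level, middle of the plate's rear edge; x points away from the rail (to the rear), y along the rail, z up.
- rail_top (a point): Middle of the rail's flat copper top, 44 mm above the table, 75 mm in front of the stand's origin (its -x). The rail is a solid wall 26 mm wide (x) and 350 mm long (y), 34 mm above the base plate. Axes as the stand's.
- bottle: Bystander: white bottle with green label and red cap, 60 mm in diameter, 170 mm high. Origin: centre of its underside.
- cup: Bystander: aluminium cup, 72 mm in diameter, 85 mm high. Origin: centre of its underside.
- ring_part: Bystander: black ring 90 mm across, 30 mm high, lying on top of the cabinet near its middle. Origin: centre of its underside.
- bar1: Steel test bar (not always there): plain square bar 110 x 24 x 24 mm with a yellow band near each end, all bars alike, 0.35 to 0.6 kg, evenly weighted. Origin: its centre (12 mm above what it lies on); x along its length, either end and any of the four long faces will do.
- bar2: Steel test bar (not always there): plain square bar 110 x 24 x 24 mm with a yellow band near each end, all bars alike, 0.35 to 0.6 kg, evenly weighted. Origin: its centre (12 mm above what it lies on); x along its length, either end and any of the four long faces will do.
- bar3: Steel test bar (not always there): plain square bar 110 x 24 x 24 mm with a yellow band near each end, all bars alike, 0.35 to 0.6 kg, evenly weighted. Origin: its centre (12 mm above what it lies on); x along its length, either end and any of the four long faces will do.
- bar4: Steel test bar (not always there): plain square bar 110 x 24 x 24 mm with a yellow band near each end, all bars alike, 0.35 to 0.6 kg, evenly weighted. Origin: its centre (12 mm above what it lies on); x along its length, either end and any of the four long faces will do.
- bar5: Steel test bar (not always there): plain square bar 110 x 24 x 24 mm with a yellow band near each end, all bars alike, 0.35 to 0.6 kg, evenly weighted. Origin: its centre (12 mm above what it lies on); x along its length, either end and any of the four long faces will do.

How it is judged:
By the outcome, as a careful person would: the job done as asked, in the order asked, and still so for the second after the job is handed in, with the robot touching nothing.
Of bar1, bar2, bar3, bar4, bar5 only 3 to 5 are there at a start; the rules pass over those that are not, and their reading is None.
At some moment in a run one of bar1, bar2, bar3, bar4, bar5 may be knocked a few centimetres aside while the robot is not near it.
Once in a run the grip may slacken for a moment while it holds something.
It also fails if it takes over 210 s, if anything falls off the work surface, if the arm or the gripper's body presses on something with over 40 N, if the wrist force passes 120 N, or if a joint passes its speed limit or range.

## Working session

There is one attempt and no reset: what is moved stays moved. The work goes in short steps, Python scripts to look and compute and a tool call to move; the robot and the scene stay as the last step left them, time stands still between calls to the robot, and variables do not carry over. Pictures are saved under pics/ and viewed, at most 14 in all, crops included, and the job is handed in when it is done.

Besides the shell and the picture viewer there is one more tool, called after "Request:" by a JSON object that holds its "api" and its "payload". jog_arm: Moves the arm, as the interface text tells. Its arguments: {"type":"object","properties":{"rows":{"type":"array"},"squeeze":{"type":"number"}},"required":["rows"]}

```bash
mkdir -p pics; python3 - <<'E'
from plant import *
import cv2,numpy as np
s=sense();print(s)
for n in("scene","side"):
    im=camera(n);cv2.imwrite(f"pics/{n}0.png",im[:,:,::-1]);c=get_calibration(n);print(n,c)
print(get_calibration("wrist"))
E
```

```text
{'clock': 0.0, 'joint_pos': array([-0.06621069,  0.53717597, -0.0044425 ,  1.53882504,  0.00262473,
        1.06728986, -0.07119901]), 'qd': array([-1.91834548e-03, -6.94866703e-04,  4.38109416e-05, -1.17360724e-03,
       -1.98228141e-03, -5.77950025e-04, -2.75985284e-04]), 'joint_torque': array([-1.69933578e-04, -5.70981932e+01,  9.90184285e-01, -2.51597965e+01,
       -5.62433247e-02,  1.80829730e-02,  2.02785413e-04]), 'tcp_pos': array([ 6.49408166e-01, -1.34218676e-05,  2.37851438e-01]), 'eef_rot': array([ 7.07071597e-01,  7.07141457e-01, -6.47167274e-04, -5.45346447e-04]), 'contact_force': array([-0.37231969, -0.10659621, -0.17159077]), 'wrist_torque': array([-0.00551137,  0.0099061 ,  0.0027117 ]), 'grasp_force': 0.0, 'finger_gap': 0.08805377695884373}
scene {'K': array([[474.39524206,   0.        , 329.05713247],
       [  0.        , 474.39524206, 241.78281868],
       [  0.        ,   0.        ,   1.        ]]), 'camera_from_world': array([[ 2.44168644e-01,  9.69732728e-01,  3.31874194e-04,
        -1.48423512e-01],
       [-8.41302173e-01,  2.11660934e-01,  4.97403562e-01
[... 456 characters left out ...]
 0.31421844,  0.47706057,  0.8207801 , -0.26843775],
       [-0.43535472, -0.69589268,  0.5711389 , -1.53020519],
       [ 0.        ,  0.        ,  0.        ,  1.        ]])}
{'K': array([[357.85784494,   0.        , 317.85017137],
       [  0.        , 357.85784494, 237.04737126],
       [  0.        ,   0.        ,   1.        ]]), 'camera_from_world': array([[ 9.99997931e-01, -4.45113472e-04, -1.98503934e-03,
        -6.48685485e-01],
       [-1.50671421e-04,  9.56884269e-01, -2.90469401e-01,
         3.95176217e-02],
       [ 2.02874476e-03,  2.90469099e-01,  9.56882222e-01,
        -3.90612738e-01],
       [ 0.00000000e+00,  0.00000000e+00,  0.00000000e+00,
         1.00000000e+00]])}
```

View pics/scene0.png

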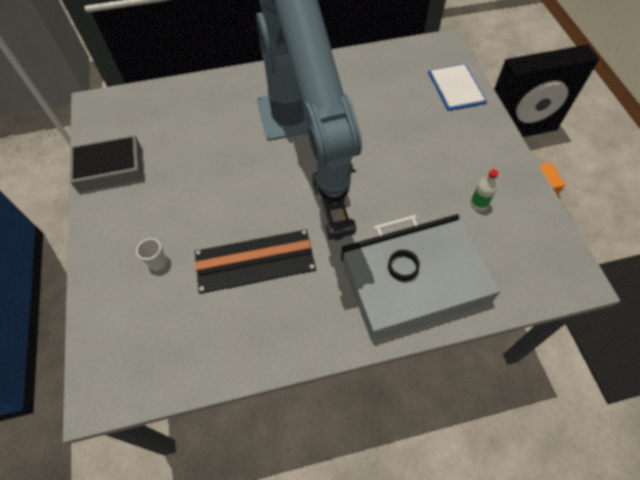

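View pics/side0.png

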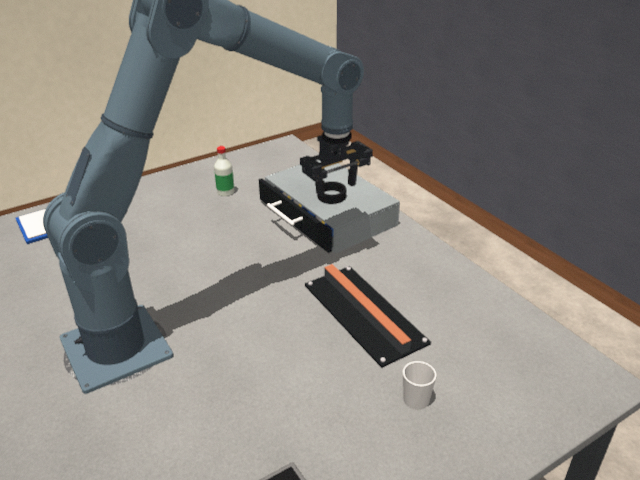

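Scene: the rail's copper strip runs (196,265)–(310,245), the handle (377,226)–(416,218), the cabinet front's top edge (343,247)–(458,217), the bottle is near (483,205) and the cup near (152,262). The side view shows the same layout, with the handle at (283,212).

```bash
cat > h.py <<'E'
from plant import *
import cv2,numpy as np
def ray(c,u,v):
    K=c["K"];M=c["camera_from_world"];R=M[:3,:3]
    d=np.array([(u-K[0,2])/K[0,0],-(v-K[1,2])/K[1,1],-1])
    return -R.T@M[:3,3],R.T@d
def onz(c,u,v,z):
    o,d=ray(c,u,v);return (o+d*(z-o[2])/d[2])
def tri(c1,p1,c2,p2):
    o1,d1=ray(c1,*p1);o2,d2=ray(c2,*p2)
    t=np.linalg.lstsq(np.c_[d1,-d2],o2-o1,rcond=None)[0]
    a,b=o1+t[0]*d1,o2+t[1]*d2;return (a+b)/2,np.linalg.norm(a-b)
def hsv(im): return cv2.cvtColor(im,cv2.COLOR_RGB2HSV)
def blobs(m,amin):
    cs,_=cv2.findContours(m.astype(np.uint8),cv2.RETR_EXTERNAL,cv2.CHAIN_APPROX_NONE)
    return sorted([c for c in cs if cv2.contourArea(c)>=amin],key=cv2.contourArea,reverse=True)
def rect(c,cnt,z):
    """min-area rectangle of a contour on plane z: centre, sizes (long first), yaw of long axis deg"""
    p=np.array([onz(c,u,v,z)[:2] for u,v in cnt.reshape(-1,2)]).astype(np.float32)
    b=cv2.boxPoints(cv2.minAreaRect(p));e=[b[1]-b[0],b[2]-b[1]]
    e.sort(key=lambda q:-np.linalg.norm(q))
    return b.mean(0),np.linalg.norm(e[0]),np.linalg.norm(e[1]),np.degrees(np.arctan2(e[0][1],e[0][0]))
E
python3 - <<'E'
from h import *
np.set_printoptions(precision=4,suppress=True)
for n in("scene","side"):
    im=cv2.imread(f"pics/{n}0.png")[:,:,::-1].copy();c=get_calibration(n);h=hsv(im)
    m=(h[...,0]<14)&(h[...,1]>110)&(h[...,2]>120)
    for b in blobs(m,200)[:3]:print(n,"rail",rect(c,b,.044),b.reshape(-1,2).mean(0))
    if n=="scene":
        for p in[(343,247),(458,217)]:print("front top",onz(c,*p,.089))
        for p in[(497,292),(376,329),]:print("back top",onz(c,*p,.09))
    roi=np.zeros(m.shape,bool)
    if n=="scene":roi[208:236,368:424]=1
    else: roi[195:228,262:304]=1
    w=(im.min(2)>185)&roi
    for b in blobs(w,15)[:3]:print(n,"handle",rect(c,b,.072),b.reshape(-1,2).min(0),b.reshape(-1,2).max(0))
c1,c2=get_calibration("scene"),get_calibration("side")
print(tri(c1,(404,265),c2,(331,192)), onz(c1,482,208,0.02),onz(c1,152,266,0.02))
E
```

```text
scene rail (array([ 0.581 , -0.2315], dtype=float32), np.float32(0.34762463), np.float32(0.029983575), np.float32(88.5873)) [252.2469 254.2636]
scene rail (array([0.5368, 0.7899], dtype=float32), np.float32(0.1263209), np.float32(0.049735803), np.float32(0.053042818)) [552.125  175.8889]
front top [0.6479 0.0323 0.089 ]
front top [0.6322 0.4006 0.089 ]
back top [0.8927 0.4124 0.09  ]
back top [0.9134 0.0529 0.09  ]
side rail (array([ 0.5807, -0.2319], dtype=float32), np.float32(0.3521533), np.float32(0.028782528), np.float32(88.68742)) [367.7241 303.8851]
side handle (array([0.6023, 0.2116], dtype=float32), np.float32(0.14289427), np.float32(0.045598615), np.float32(-86.58073)) [267 201] [301 224]
(array([0.7549, 0.1836, 0.1043]), np.float64(0.0010190052948343877)) [0.5808 0.5224 0.02  ] [ 0.5332 -0.5373  0.02  ]
```

Request:
{"api": "jog_arm", "payload": {"rows": [5, -1, 0, 0, 0.36, 10, -3, 0, 0, 0.36, 15, -4, 0, 0, 0.36, 20, -5, 0, 0, 0.36, 20, -5, 0, 0, 0.36, 20, -5, 0, 0, 0.36], "squeeze": 30}}

```text
clock: 0.85
tcp_pos: [0.6, 0.1992, 0.2383]
eef_rot: [0.707, 0.707, -0.001, 0.0]
contact_force: [-0.4, -0.7, -0.1]
finger_gap: 0.03
grasp_force: 0.0
```

```bash
python3 - <<'E'
from h import *
s=sense();print(s["tcp_pos"],s["eef_rot"],s["finger_gap"])
im=camera("wrist");cv2.imwrite("pics/w1.png",im[:,:,::-1])
E
```

```text
[0.59997466 0.19920137 0.23831515] [ 7.07149040e-01  7.07064253e-01 -5.67344025e-04  2.33528165e-04] 0.03003373251775139
```

View pics/w1.png

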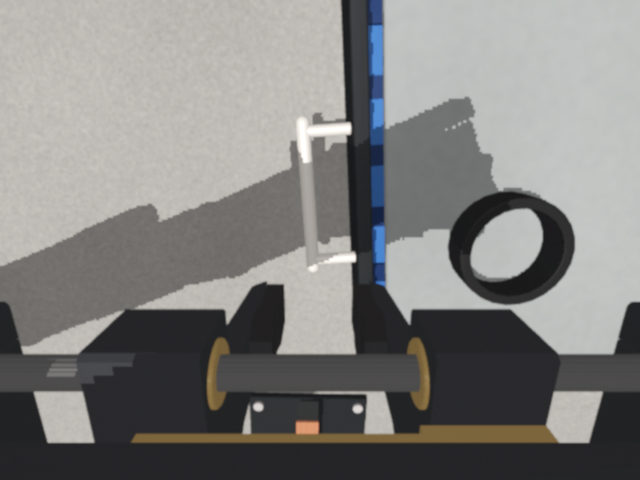

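Wrist view: the handle bar runs from (301,120) to (311,268), posts to the panel at x≈350; the drawer stands about 15 mm open (blue strip at x≈378), ring at (512,245).

```bash
python3 - <<'E'
from h import *
c=get_calibration("wrist")
a=onz(c,302,120,.067);b=onz(c,312,268,.067);print(a,b,(a+b)/2,np.linalg.norm(a-b),np.degrees(np.arctan2(*(a-b)[1::-1])))
for p in[(345,40),(363,280),(369,40),(372,250)]:print(onz(c,*p,.089))
for p in[(383,5),(386,250)]:print(onz(c,*p,.09))
E
```

```text
[0.58667096 0.28030664 0.067     ] [0.59416823 0.14632445 0.067     ] [0.5904196  0.21331554 0.067     ] 0.13419179007174425 93.20277115658871
[0.62022745 0.33596935 0.089     ]
[0.64017821 0.14354196 0.089     ]
[0.63795511 0.33592769 0.089     ]
[0.6470458  0.17192631 0.089     ]
[0.64698837 0.35818685 0.09      ]
[0.65905639 0.17224781 0.09      ]
```

Request:
{"api": "jog_arm", "payload": {"rows": [1.4, -1, 3, -3.2, 0.36, 1.4, -1, 6, -3.2, 0.36, 1.4, -1, 11, -3.2, 0.36, 1.4, -1, 15, -3.2, 0.36, 1.4, -1, 18.5, -3.2, 0.36, 1.4, -1, 18.5, -3.2, 0.36, 1.4, -1, 18.5, -3.2, 1, 1.4, -1, 18.5, -3.2, 1], "squeeze": 30}}

```text
clock: 1.9
tcp_pos: [0.5913, 0.214, 0.0556]
eef_rot: [0.687, 0.726, 0.001, 0.001]
contact_force: [0.7, -1.1, 1.8]
finger_gap: 0.0112
grasp_force: 30.1
```

Request:
{"api": "jog_arm", "payload": {"rows": [0, 0, 0, 0, 1, 0, -2, 0, 0, 1, 0, -4, 0, 0, 1]}}

```text
clock: 2.28
tcp_pos: [0.5522, 0.2115, 0.0555]
eef_rot: [0.687, 0.726, 0.002, 0.002]
contact_force: [2.7, -1.8, 5.4]
finger_gap: 0.0108
grasp_force: 30.0
```

Request:
{"api": "jog_arm", "payload": {"rows": [0, -3, 0, 0, 1, 0, -6, 0, 0, 1, 0, -9, 0, 0, 1, 0, -11, 0, 0, 1, 0, -11.8, 0, 0, 1, 0, -12.3, 0, 0, 1, 0, -12.6, 0, 0, 1, 0, -12.6, 0, 0, 1]}}

```text
clock: 3.28
tcp_pos: [0.426, 0.2036, 0.0554]
eef_rot: [0.688, 0.726, 0.001, 0.001]
contact_force: [0.3, -6.0, 14.9]
finger_gap: 0.0109
grasp_force: 30.0
```

Request:
{"api": "jog_arm", "payload": {"rows": [0, -0.4, 0, 0, 1, 0, -0.8, 0, 0, 1, 0, -1.2, 0, 0, 1, 0, -1.5, 0, 0, 1, 0, -1.5, 0, 0, 1]}}

```text
clock: 3.9
tcp_pos: [0.4222, 0.2035, 0.0558]
eef_rot: [0.689, 0.724, 0.01, 0.006]
contact_force: [33.4, -6.5, -25.0]
finger_gap: 0.011
grasp_force: 30.0
```

Request:
{"api": "jog_arm", "payload": {"rows": [0, 1.1, 0, 0, 1, 0, 1.1, 0, 0, 0.36, 0, 1.1, 0, 0, 0.36, 0, 1.1, 0, 0, 0.36, 0, 1.1, -4, 0, 0.36, 0, 1.1, -10, 0, 0.36, 0, 1.1, -16, 0, 0.36, 0, 1.1, -22, 0, 0.36]}}

```text
clock: 4.9
tcp_pos: [0.4195, 0.2045, 0.2756]
eef_rot: [0.687, 0.727, -0.0, -0.0]
contact_force: [1.2, 1.1, 0.0]
finger_gap: 0.028
grasp_force: 0.0
```

Request:
{"api": "jog_arm", "payload": {"rows": [0, 1, -1, 10, 0.1, 0, 2, -2, 20, 0.1, 0, 2.5, -3, 30, 0.1, 0, 3, -3, 40, 0.1, 0, 3, -3, 50, 0.1, 0, 3, -3, 60, 0.1, 0, 3, -3, 70, 0.1, 0, 3, -3, 80, 0.1]}}

```text
clock: 5.9
tcp_pos: [0.4496, 0.2063, 0.3034]
eef_rot: [0.994, 0.112, -0.0, 0.0]
contact_force: [-0.2, -0.2, -0.3]
finger_gap: 0.0398
grasp_force: 0.0
```

Request:
{"api": "jog_arm", "payload": {"rows": [0, 0, 0, 10, 0.1, 0, 0, 0, 10, 0.1, 0, 0, 0, 10, 0.1]}}

```text
clock: 6.28
tcp_pos: [0.4499, 0.2063, 0.3036]
eef_rot: [1.0, 0.03, -0.0, 0.0]
contact_force: [-0.2, -0.9, -0.0]
finger_gap: 0.0397
grasp_force: 0.0
```

```bash
python3 - <<'E'
from h import *
s=sense();print(s["tcp_pos"],s["eef_rot"],s["finger_gap"],s["joint_pos"])
im=camera("wrist");cv2.imwrite("pics/w2.png",im[:,:,::-1]);np.save("w2.npy",get_calibration("wrist"),allow_pickle=True)
E
```

```text
[0.44991838 0.20629957 0.30360364] [ 9.99554925e-01  2.98317561e-02 -1.31556683e-04  3.72184493e-05] 0.03965648225375891 [-0.62520478  0.19734506  0.12057454  1.87003053 -0.02686223  1.07603211
 -2.00530897]
```

View pics/w2.png

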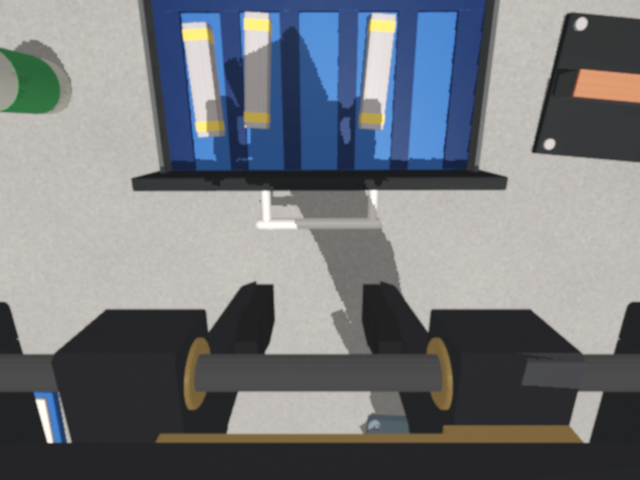

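Three bars: bands at (196,33)/(210,128), (257,22)/(257,120), (383,22)/(372,120), in lanes 1, 2 and 4 from the left; the drawer is open and straight.

```bash
cat >> h.py <<'E'
def bars(im,c,z,roi=None):
    h=hsv(im);m=(h[...,0]>20)&(h[...,0]<35)&(h[...,1]>130)&(h[...,2]>110)
    if roi: k=np.zeros(m.shape,bool);k[roi[0]:roi[1],roi[2]:roi[3]]=1;m&=k
    return [(*b.reshape(-1,2).mean(0).round(0),*rect(c,b,z)) for b in blobs(m,25)]
E
python3 - <<'E'
from h import *
np.set_printoptions(precision=4,suppress=True)
c=np.load("w2.npy",allow_pickle=True).item();im=cv2.imread("pics/w2.png")[:,:,::-1].copy()
B=sorted(bars(im,c,.046,(0,180,150,500)),key=lambda b:(b[0]>230)*1+(b[0]>310))
for i in range(0,len(B),2):
    a,b=sorted(B[i:i+2],key=lambda b:b[1]);d=a[2]-b[2]
    print((a[2]+b[2])/2,np.linalg.norm(d),np.degrees(np.arctan2(d[1],d[0])),a[3:5],b[3:5])
c["K"]
a,b=onz(c,135,179,.089),onz(c,505,179,.089);print(a,b)
E
```

```text
[0.5645 0.324 ] 0.08598837 2.0086792 (np.float32(0.010589042), np.float32(0.004900752)) (np.float32(0.018435135), np.float32(0.0082182335))
[0.5354 0.2162] 0.1229638 92.87297 (np.float32(0.025634773), np.float32(0.008117189)) (np.float32(0.023676708), np.float32(0.008129985))
[0.4653 0.3914 0.089 ] [0.487  0.0206 0.089 ]
```

```bash
sed -i 's/(h\[...,0\]>20)&(h\[...,0\]<35)&(h\[...,1\]>130)&(h\[...,2\]>110)/(h[...,0]>15)\&(h[...,0]<38)\&(h[...,1]>90)\&(h[...,2]>80)/' h.py
cat >> h.py <<'E'
def pairs(im,c,z,roi,w=1e9):
    B=bars(im,c,z,roi)
    out=[]
    for i in range(len(B)):
        for j in range(i):
            d=B[i][2]-B[j][2];L=np.linalg.norm(d)
            if .07<L<.105:
                if d[0]<0:d=-d
                out.append(((B[i][2]+B[j][2])/2,L,np.degrees(np.arctan2(d[1],d[0])),B[i][:2],B[j][:2],B[i][3:5],B[j][3:5]))
    return out
E
python3 - <<'E'
from h import *
np.set_printoptions(precision=4,suppress=True)
c=np.load("w2.npy",allow_pickle=True).item();im=cv2.imread("pics/w2.png")[:,:,::-1].copy()
for p in pairs(im,c,.046,(0,180,150,500)):
    if abs(p[2])<25:print(p)
E
```

```text
(array([0.5643, 0.3325], dtype=float32), np.float32(0.08776611), np.float32(6.5485272), (np.float64(210.0), np.float64(126.0)), (np.float64(197.0), np.float64(35.0)), (np.float32(0.029141514), np.float32(0.009252704)), (np.float32(0.03011076), np.float32(0.011333729)))
(array([0.5761, 0.2773], dtype=float32), np.float32(0.08760838), np.float32(-0.51658803), (np.float64(256.0), np.float64(117.0)), (np.float64(258.0), np.float64(24.0)), (np.float32(0.025758255), np.float32(0.009682427)), (np.float32(0.02507261), np.float32(0.009743559)))
(array([0.5827, 0.1542], dtype=float32), np.float32(0.08825625), np.float32(-0.5454173), (np.float64(371.0), np.float64(118.0)), (np.float64(381.0), np.float64(26.0)), (np.float32(0.025683645), np.float32(0.009775276)), (np.float32(0.025989018), np.float32(0.011412523)))
```

```bash
cat >> h.py <<'E'
def goal(x,y,z,yaw):
    from scipy.spatial.transform import Rotation as R
    s=sense();r=R.from_quat(s["eef_rot"]).as_matrix()
    d=r.T@(np.array([x,y,z])-s["tcp_pos"])*100
    a=np.degrees(np.arctan2(r[1,0],r[0,0]));t=(-(yaw-a)+180)%360-180
    print("shift cm",d.round(2),"turn",round(t,1),"now yaw",round(a,1),s["tcp_pos"].round(4),"gap",round(s["finger_gap"],4))
E
python3 -c "
from h import *
goal(.583,.1545,.031,-.5)"
```

```text
shift cm [12.98  5.95 27.26] turn 3.9 now yaw 3.4 [0.45   0.2062 0.3036] gap 0.0395
```

Request:
{"api": "jog_arm", "payload": {"rows": [4, 2, 5, 3.9, 0, 9, 4, 10, 3.9, 0, 13, 5.9, 15, 3.9, 0, 13, 5.9, 20, 3.9, 0, 13, 5.9, 24, 3.9, 0, 13, 5.9, 26.5, 3.9, 0, 13, 5.9, 27, 3.9, 0, 13, 5.9, 27, 3.9, 0]}}

```text
clock: 7.32
tcp_pos: [0.5837, 0.1547, 0.0343]
eef_rot: [1.0, -0.006, 0.0, -0.0]
contact_force: [-0.5, 0.7, 0.7]
finger_gap: 0.0441
grasp_force: 0.0
```

Request:
{"api": "jog_arm", "payload": {"rows": [0, 0, 0, 0, 1, 0, 0, 0, 0, 1, 0, 0, 0, 0, 1, 0, 0, 0, 0, 1], "squeeze": 40}}

```text
clock: 7.82
tcp_pos: [0.5841, 0.1537, 0.0348]
eef_rot: [1.0, -0.006, 0.001, 0.0]
contact_force: [-1.6, -4.1, 6.6]
finger_gap: 0.0236
grasp_force: 40.0
```

Request:
{"api": "jog_arm", "payload": {"rows": [0, 0, -4, 0, 1, 0, 0, -9, 0, 1, 0, 0, -13, 0, 1, 0, 5, -14, 0, 1, 0, 10, -14, 0, 1, 0, 15, -14, 0, 1, -0.4, 20, -14, 0, 1, -0.4, 25, -14, 0, 1]}}

```text
clock: 8.82
tcp_pos: [0.5749, -0.0964, 0.173]
eef_rot: [1.0, -0.006, -0.001, -0.0]
contact_force: [0.8, 0.9, -6.2]
finger_gap: 0.0235
grasp_force: 40.0
```

Request:
{"api": "jog_arm", "payload": {"rows": [0, 6, 0, 0, 1, 0, 12, 0, 0.8, 1, 0, 18, 0, 0.8, 1, 0, 20, 0, 0.8, 1, 0, 20, 0, 0.8, 1]}}

```text
clock: 9.45
tcp_pos: [0.5725, -0.2968, 0.1728]
eef_rot: [1.0, -0.015, -0.001, -0.0]
contact_force: [0.6, 0.5, -5.2]
finger_gap: 0.0239
grasp_force: 40.0
```

```bash
python3 - <<'E'
from h import *
np.set_printoptions(precision=4,suppress=True)
s=sense()
im=camera("wrist");c=get_calibration("wrist");cv2.imwrite("pics/w3.png",im[:,:,::-1])
goal(.5793,-.3017,.058,-1.4)
h=hsv(im);m=(h[...,0]<14)&(h[...,1]>110)&(h[...,2]>100)
for b in blobs(m,200)[:3]:print("rail",rect(c,b,.044),b.reshape(-1,2).min(0),b.reshape(-1,2).max(0))
E
```

```text
shift cm [ 0.63  0.74 11.48] turn -0.1 now yaw -1.5 [ 0.5733 -0.2943  0.1729] gap 0.0237
rail (array([ 0.5847, -0.1618], dtype=float32), np.float32(0.21350385), np.float32(0.026793841), np.float32(88.490074)) [ 13 200] [286 233]
rail (array([ 0.5835, -0.3604], dtype=float32), np.float32(0.082405806), np.float32(0.020009609), np.float32(89.44897)) [350 199] [456 224]
```

View pics/w3.png

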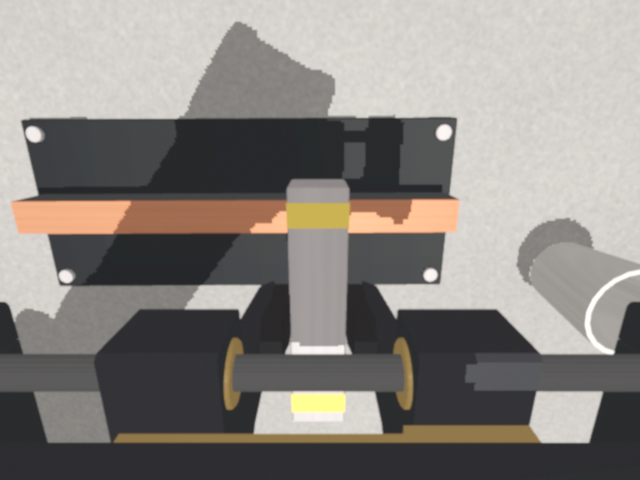

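The held bar's bands are at (318,215) and (318,403), seen straight; the copper rail spans rows 200–233, clear of the cup at right.

Request:
{"api": "jog_arm", "payload": {"rows": [0.7, 0.5, 4, 0, 1, 0.7, 0.5, 8, 0, 1, 0.7, 0.5, 10, 0, 1, 0.7, 0.5, 11, 0, 1, 0.7, 0.5, 11.3, 0, 1, 0.7, 0.5, 11.5, 0, 1, 0.7, 0.5, 11.5, 0, 1]}}

```text
clock: 10.38
tcp_pos: [0.5812, -0.3009, 0.0596]
eef_rot: [1.0, -0.013, 0.001, 0.0]
contact_force: [-0.4, -0.5, -6.4]
finger_gap: 0.0235
grasp_force: 40.0
```

```bash
python3 - <<'E'
from h import *
s=sense();goal(.580,-.3017,.058,-1.4);print(s["contact_force"])
im=cv2.imread("pics/w3.png")[:,:,::-1].copy();c=get_calibration("wrist")
# bar centre relative to TCP from hover picture: use camera pose shift
M=c["camera_from_world"];R=M[:3,:3];o=-R.T@M[:3,3]
for p in[(318,215),(318,403)]:
    _,d=ray(c,*p);q=o+d*(s["tcp_pos"][2]+.0115-o[2])/d[2];print((q-s["tcp_pos"]).round(4))
E
```

```text
shift cm [-0.12  0.09  0.16] turn -0.1 now yaw -1.5 [ 0.5812 -0.3009  0.0596] gap 0.0235
[-0.36451175 -0.5487644  -6.3726125 ]
[ 0.0428 -0.0008  0.0115]
[-0.0453  0.0015  0.0115]
```

Request:
{"api": "jog_arm", "payload": {"rows": [0, 0, 0.1, 0, 1, 0, 0, 0.2, 0, 1, 0, 0, 0.3, 0, 1, 0, 0, 0.3, 0, 1]}}

```text
clock: 10.88
tcp_pos: [0.5809, -0.3007, 0.0569]
eef_rot: [1.0, -0.013, 0.0, -0.0]
contact_force: [-3.8, 2.0, 4.9]
finger_gap: 0.0239
grasp_force: 40.0
```

Request:
{"api": "jog_arm", "payload": {"rows": [0, 0, 0, 0, 0.4, 0, 0, 0, 0, 0.1, 0, 0, 0, 0, 0.1, 0, 0, -2, 0, 0.1, 0, 0, -6, 0, 0.1, 0, 0, -11, 0, 0.1, -3, -4, -14, 0, 0.1, -6, -8, -16, 0, 0.1]}}

```text
clock: 11.88
tcp_pos: [0.523, -0.2187, 0.2187]
eef_rot: [1.0, -0.013, 0.002, 0.001]
contact_force: [-0.2, 0.8, 0.7]
finger_gap: 0.0396
grasp_force: 0.0
```

Request:
{"api": "jog_arm", "payload": {"rows": [0, -6, 0, 0, 0.1, 0, -12, 0, 0, 0.1, 0, -18, 0, 0, 0.1, 0, -24, 0, 0, 0.1, 0, -30, 0, 0, 0.1, 0, -36, 0, 0, 0.1, 0, -42, 0, 0, 0.1, 0, -48, 0, 0, 0.1]}}

```text
clock: 12.88
tcp_pos: [0.5357, 0.2626, 0.2174]
eef_rot: [1.0, -0.013, 0.001, -0.0]
contact_force: [2.3, -0.2, 0.5]
finger_gap: 0.0398
grasp_force: 0.0
```

Request:
{"api": "jog_arm", "payload": {"rows": [-2, -4, 0, -4, 0.1, -2, -5, 0, -7, 0.1, -2, -5, 0, -7, 0.1]}}

```text
clock: 13.25
tcp_pos: [0.5172, 0.3111, 0.2166]
eef_rot: [0.999, 0.048, 0.001, -0.0]
contact_force: [-0.4, -1.1, -0.1]
finger_gap: 0.0402
grasp_force: 0.0
```

```bash
cat > chk.py <<'E'
from h import *
np.set_printoptions(precision=4,suppress=True)
s=sense();im=camera("wrist");c=get_calibration("wrist");cv2.imwrite("pics/drawer_now.png",im[:,:,::-1])
for p in pairs(im,c,.046,(0,300,0,640)):
    if abs(p[2])<30:print("drawer",p[0],p[1],p[2],p[3],p[4])
im=camera("scene");cv2.imwrite("pics/scene_now.png",im[:,:,::-1]);c=get_calibration("scene")
for p in pairs(im,c,.068,(200,320,170,340)):
    if abs(p[2])<30:print("rail",p[0],p[1],p[2])
goal(.564,.3325,.034,6.5)
E
python3 chk.py
```

```text
drawer [0.5768 0.2783] 0.088568486 -0.12668504 (np.float64(368.0), np.float64(97.0)) (np.float64(355.0), np.float64(202.0))
drawer [0.5643 0.3332] 0.08838244 6.3349385 (np.float64(298.0), np.float64(210.0)) (np.float64(294.0), np.float64(106.0))
shift cm [ 4.8  -1.91 18.23] turn -1.2 now yaw 5.3 [0.5178 0.3092 0.2163] gap 0.0398
```

Request:
{"api": "jog_arm", "payload": {"rows": [4.8, -1.9, 4, -1.1, 0.2, 4.8, -1.9, 9, -1.1, 0.2, 4.8, -1.9, 14, -1.1, 0.2, 4.8, -1.9, 16.5, -1.1, 0.2, 4.8, -1.9, 18, -1.1, 0.2, 4.8, -1.9, 18.3, -1.1, 0.2, 4.8, -1.9, 18.3, -1.1, 0.2]}}

```text
clock: 14.22
tcp_pos: [0.5636, 0.3348, 0.0338]
eef_rot: [0.998, 0.057, 0.001, -0.0]
contact_force: [-0.3, -0.5, 0.1]
finger_gap: 0.0351
grasp_force: 0.0
```

Request:
{"api": "jog_arm", "payload": {"rows": [0, 0, 0, 0, 1, 0, 0, 0, 0, 1, 0, 0, 0, 0, 1, 0, 0, 0, 0, 1], "squeeze": 40}}

```text
clock: 14.72
tcp_pos: [0.5634, 0.3351, 0.0339]
eef_rot: [0.998, 0.057, 0.001, -0.0]
contact_force: [-1.0, -1.7, 6.4]
finger_gap: 0.0233
grasp_force: 40.0
```

Request:
{"api": "jog_arm", "payload": {"rows": [0, 0, -4, 0, 1, 0, 0, -9, 0, 1, 0, 0, -13.5, 0, 1, 0, 6, -13.5, 0, 1, -1, 12, -13.5, 0, 1, -2, 18, -13.5, 2, 1, -3, 24, -13.5, 5, 1, -4, 30, -13.5, 7.9, 1]}}

```text
clock: 15.72
tcp_pos: [0.5564, 0.0303, 0.1673]
eef_rot: [1.0, -0.012, -0.0, 0.0]
contact_force: [1.2, -0.5, -3.2]
finger_gap: 0.0237
grasp_force: 40.0
```

```bash
python3 -c "
from h import *
goal(.582,-.231,.058,-1.4)"
```

```text
shift cm [ 3.2  26.06 10.93] turn 0.0 now yaw -1.4 [0.5564 0.0303 0.1673] gap 0.0237
```

Request:
{"api": "jog_arm", "payload": {"rows": [1, 6, 0, 0, 1, 2, 12, 0, 0, 1, 3, 18, 0, 0, 1, 3.2, 24, 0, 0, 1, 3.2, 26, 0, 0, 1, 3.2, 26, 0, 0, 1]}}

```text
clock: 16.48
tcp_pos: [0.5823, -0.2299, 0.167]
eef_rot: [1.0, -0.013, -0.001, 0.0]
contact_force: [-0.5, 0.4, -3.3]
finger_gap: 0.0235
grasp_force: 40.0
```

```bash
cat > held.py <<'E'
from h import *
np.set_printoptions(precision=4,suppress=True)
import sys
s=sense();im=camera("wrist");c=get_calibration("wrist");cv2.imwrite("pics/held.png",im[:,:,::-1])
zt=s["tcp_pos"][2]+.0115
for b in bars(im,c,zt):
    if b[3]>.015:print(b[:2],b[2]-s["tcp_pos"][:2],b[3:5], "onrail",onz(c,b[0],b[1],.068)[:2])
goal(*map(float,sys.argv[1:]))
E
python3 held.py .582 -.231 .058 -1.4
```

```text
(np.float64(327.0), np.float64(437.0)) [-0.0624  0.0004] (np.float32(0.20228887), np.float32(0.010072104)) onrail [ 0.4027 -0.2305]
(np.float64(318.0), np.float64(211.0)) [0.045  0.0019] (np.float32(0.02536108), np.float32(0.010221188)) onrail [ 0.6023 -0.2273]
(np.float64(317.0), np.float64(400.0)) [-0.0431  0.0042] (np.float32(0.024138076), np.float32(0.009973799)) onrail [ 0.4417 -0.2228]
(np.float64(231.0), np.float64(373.0)) [-0.0284  0.0418] (np.float32(0.038491603), np.float32(0.008140403)) onrail [ 0.4697 -0.1538]
(np.float64(405.0), np.float64(373.0)) [-0.03   -0.0345] (np.float32(0.038439658), np.float32(0.008008809)) onrail [ 0.4666 -0.2946]
(np.float64(418.0), np.float64(176.0)) [ 0.0573 -0.0357] (np.float32(0.017314004), np.float32(0.0061295065)) onrail [ 0.6251 -0.2959]
(np.float64(407.0), np.float64(292.0)) [ 0.0097 -0.0339] (np.float32(0.017865404), np.float32(0.008710046)) onrail [ 0.5386 -0.2927]
shift cm [-0.08  0.39 10.91] turn 0.1 now yaw -1.3 [ 0.5831 -0.2273  0.1671] gap 0.0236
```

Request:
{"api": "jog_arm", "payload": {"rows": [-0.1, 0.2, 4, 0, 1, -0.1, 0.2, 8, 0, 1, -0.1, 0.2, 10, 0, 1, -0.1, 0.2, 10.6, 0, 1, -0.1, 0.2, 10.8, 0, 1, -0.1, 0.2, 11, 0, 1, -0.1, 0.2, 11.1, 0, 1, -0.1, 0.2, 11.1, 0, 1]}}

```text
clock: 17.52
tcp_pos: [0.5827, -0.2305, 0.0571]
eef_rot: [1.0, -0.011, 0.0, 0.0]
contact_force: [0.3, -0.3, -4.1]
finger_gap: 0.0236
grasp_force: 40.0
```

Request:
{"api": "jog_arm", "payload": {"rows": [0, 0, 0.1, 0, 1, 0, 0, 0.2, 0, 1, 0, 0, 0.2, 0, 1]}}

```text
clock: 17.9
tcp_pos: [0.5826, -0.2305, 0.0559]
eef_rot: [1.0, -0.011, 0.0, -0.0]
contact_force: [-4.0, 1.6, 5.7]
finger_gap: 0.0239
grasp_force: 40.0
```

Request:
{"api": "jog_arm", "payload": {"rows": [0, 0, 0, 0, 0.4, 0, 0, 0, 0, 0.1, 0, 0, 0, 0, 0.1, 0, 0, -2, 0, 0.1, 0, 0, -6, 0, 0.1, 0, 0, -11, 0, 0.1, -3, -5, -14, 0, 0.1, -6, -10, -16, 0, 0.1]}}

```text
clock: 18.9
tcp_pos: [0.526, -0.1304, 0.2169]
eef_rot: [1.0, -0.012, 0.002, 0.0]
contact_force: [1.3, 0.8, 0.6]
finger_gap: 0.0399
grasp_force: 0.0
```

Request:
{"api": "jog_arm", "payload": {"rows": [0, -6, 0, 0, 0.1, 0, -12, 0, 0, 0.1, 0, -18, 0, 0, 0.1, 0, -24, 0, 0, 0.1, 0, -30, 0, 0, 0.1, 0, -36, 0, 0, 0.1, -2, -39, 0, 0, 0.1, -2, -39, 0, 0, 0.1]}}

```text
clock: 19.9
tcp_pos: [0.5129, 0.2631, 0.2151]
eef_rot: [1.0, -0.008, 0.0, -0.001]
contact_force: [0.4, -1.1, -0.3]
finger_gap: 0.0403
grasp_force: 0.0
```

```bash
sed -i 's/goal(.*/goal(.5768,.2783,.034,-.3)/' chk.py; python3 chk.py
```

```text
drawer [0.5777 0.2757] 0.08809357 -0.39902857 (np.float64(300.0), np.float64(194.0)) (np.float64(298.0), np.float64(87.0))
shift cm [ 6.11 -2.08 18.11] turn -1.0 now yaw -1.3 [0.515  0.2589 0.215 ] gap 0.0395
```

View pics/scene_now.png

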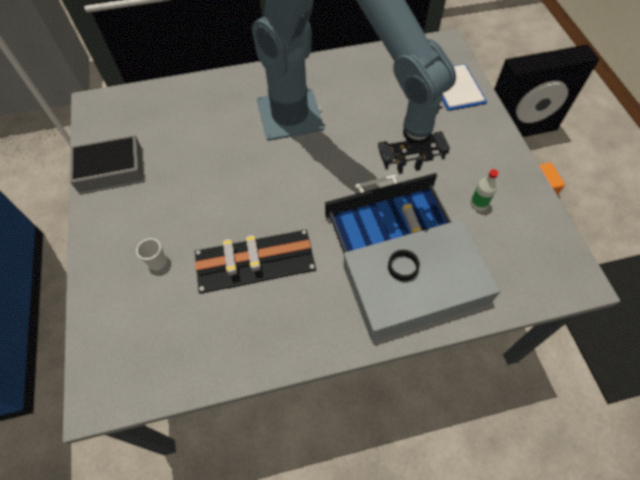

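Two bars lie across the rail at (230,257) and (254,252); the third bar is in the drawer at (412,220); bystanders unmoved.

Request:
{"api": "jog_arm", "payload": {"rows": [6.1, -1.9, 4, -1, 0, 6.1, -1.9, 9, -1, 0, 6.1, -1.9, 14, -1, 0, 6.1, -1.9, 16.5, -1, 0, 6.1, -1.9, 18, -1, 0, 6.1, -1.9, 18.1, -1, 0, 6.1, -1.9, 18.1, -1, 0]}}

```text
clock: 20.88
tcp_pos: [0.5771, 0.2771, 0.0344]
eef_rot: [1.0, -0.003, 0.001, -0.0]
contact_force: [-0.2, 0.5, 0.3]
finger_gap: 0.044
grasp_force: 0.0
```

Request:
{"api": "jog_arm", "payload": {"rows": [0, 0, 0, 0, 1, 0, 0, 0, 0, 1, 0, 0, 0, 0, 1, 0, 0, 0, 0, 1], "squeeze": 40}}

```text
clock: 21.38
tcp_pos: [0.5764, 0.2777, 0.0338]
eef_rot: [1.0, -0.002, 0.001, -0.0]
contact_force: [-1.0, 0.8, 6.3]
finger_gap: 0.0232
grasp_force: 40.0
```

Request:
{"api": "jog_arm", "payload": {"rows": [0, 0, -4, 0, 1, 0, 0, -9, 0, 1, 0, 0, -13.5, 0, 1, 0, 6, -13.5, 0, 1, 0, 12, -13.5, 0, 1, 0, 18, -13.5, 0, 1, 0, 24, -13.5, 1.1, 1, 0.5, 30, -13.5, 1.1, 1]}}

```text
clock: 22.38
tcp_pos: [0.578, -0.0249, 0.1672]
eef_rot: [1.0, -0.012, -0.001, 0.0]
contact_force: [1.4, 0.3, -3.7]
finger_gap: 0.0237
grasp_force: 40.0
```

Request:
{"api": "jog_arm", "payload": {"rows": [0, 6, 0, 0, 1, 0.4, 11, 0, 0, 1, 0.4, 14, 0, 0, 1, 0.4, 14, 0, 0, 1, 0.4, 14, 0, 0, 1]}}

```text
clock: 23.0
tcp_pos: [0.5794, -0.1619, 0.1672]
eef_rot: [1.0, -0.012, -0.001, -0.001]
contact_force: [-0.5, -0.3, -4.2]
finger_gap: 0.0238
grasp_force: 40.0
```

```bash
python3 held.py .5835 -.163 .057 -1.4
```

```text
(np.float64(327.0), np.float64(437.0)) [-0.0629 -0.0016] (np.float32(0.20254336), np.float32(0.010086126)) onrail [ 0.399  -0.1646]
(np.float64(318.0), np.float64(213.0)) [0.044 0.   ] (np.float32(0.025151957), np.float32(0.009864417)) onrail [ 0.5974 -0.1614]
(np.float64(318.0), np.float64(402.0)) [-0.0447  0.0019] (np.float32(0.023989629), np.float32(0.008911898)) onrail [ 0.436  -0.1576]
(np.float64(231.0), np.float64(373.0)) [-0.0289  0.0398] (np.float32(0.03853584), np.float32(0.008149267)) onrail [ 0.4661 -0.0878]
(np.float64(405.0), np.float64(374.0)) [-0.0306 -0.0366] (np.float32(0.038493417), np.float32(0.008019709)) onrail [ 0.462  -0.2288]
(np.float64(515.0), np.float64(170.0)) [ 0.0587 -0.0737] (np.float32(0.020720283), np.float32(0.005951947)) onrail [ 0.6242 -0.2955]
(np.float64(417.0), np.float64(167.0)) [ 0.0606 -0.037 ] (np.float32(0.01718146), np.float32(0.0057565393)) onrail [ 0.6278 -0.229 ]
(np.float64(497.0), np.float64(287.0)) [ 0.0111 -0.0719] (np.float32(0.021387868), np.float32(0.008526029)) onrail [ 0.5377 -0.2939]
(np.float64(405.0), np.float64(284.0)) [ 0.0127 -0.035 ] (np.float32(0.018618667), np.float32(0.008725516)) onrail [ 0.5417 -0.225 ]
shift cm [ 0.4   0.17 11.04] turn 0.1 now yaw -1.3 [ 0.5797 -0.1613  0.1674] gap 0.0233
```

Request:
{"api": "jog_arm", "payload": {"rows": [0.4, 0, 4, 0, 1, 0.4, 0, 8, 0, 1, 0.4, 0, 10, 0, 1, 0.4, 0, 10.6, 0, 1, 0.4, 0, 11, 0, 1, 0.4, 0, 11.2, 0, 1, 0.4, 0, 11.3, 0, 1, 0.4, 0, 11.3, 0, 1]}}

```text
clock: 24.05
tcp_pos: [0.5846, -0.1632, 0.0558]
eef_rot: [1.0, -0.012, 0.001, 0.0]
contact_force: [-0.7, -0.4, -0.5]
finger_gap: 0.0234
grasp_force: 40.0
```

Request:
{"api": "jog_arm", "payload": {"rows": [0, 0, 0.1, 0, 1, 0, 0, 0.1, 0, 1]}}

```text
clock: 24.3
tcp_pos: [0.5846, -0.1633, 0.0557]
eef_rot: [1.0, -0.012, 0.001, 0.0]
contact_force: [-4.5, 0.3, 10.7]
finger_gap: 0.0235
grasp_force: 40.0
```

Request:
{"api": "jog_arm", "payload": {"rows": [0, 0, 0, 0, 0.4, 0, 0, 0, 0, 0.1, 0, 0, 0, 0, 0.1, 0, 0, -2, 0, 0.1, 0, 0, -6, 0, 0.1, 0, 0, -11, 0, 0.1, -5, 0, -14, 0, 0.5, -10, 0, -16, 0, 1]}}

```text
clock: 25.3
tcp_pos: [0.4838, -0.1609, 0.2168]
eef_rot: [1.0, -0.012, 0.002, 0.0]
contact_force: [-0.3, -1.2, -0.6]
finger_gap: 0.0218
grasp_force: 0.0
```

```bash
cat > r.py <<'E'
from h import *
np.set_printoptions(precision=4,suppress=True)
im=camera("wrist");c=get_calibration("wrist");cv2.imwrite("pics/rail_now.png",im[:,:,::-1])
for p in pairs(im,c,.068,(0,330,0,640)):
    if abs(p[2])<20:print("rail bar",p[0],p[1],p[2])
goal(.5,-.1,.2,3.3)
E
python3 r.py
```

```text
rail bar [ 0.5715 -0.2971] 0.08730746 -1.4578047
rail bar [ 0.5755 -0.2295] 0.08733385 -1.4102877
rail bar [ 0.5773 -0.1639] 0.08816282 -1.6584711
shift cm [ 2.09 -6.23  1.76] turn -4.9 now yaw -1.6 [ 0.4774 -0.1617  0.2176] gap 0.0181
```

View pics/rail_now.png

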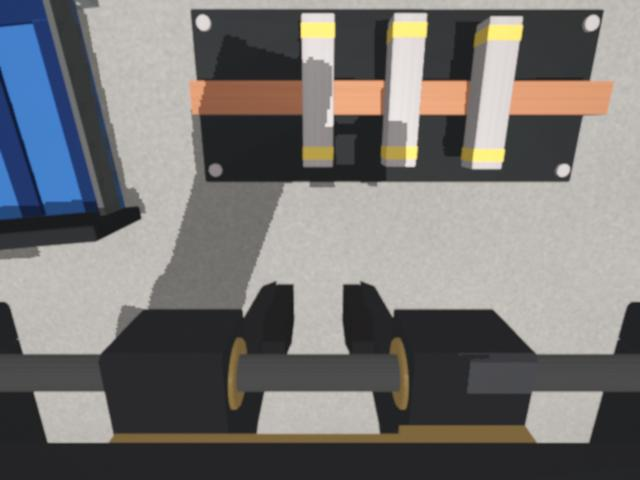

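The three bars lie straight across the copper rail at (318,90), (403,90) and (492,92), evenly overhanging both sides. Next, shut the drawer.

Request:
{"api": "jog_arm", "payload": {"rows": [-2, -6, 0, -1, 1, -4, -12, 0, -2, 1, -6, -18, 0, -3, 1, -8, -24, 0, -4, 1, -10, -30, 0, -4.9, 1, -10.2, -36, 0, -4.9, 1, -10.2, -36.6, 0, -4.9, 1, -10.2, -36.6, 0, -4.9, 1]}}

```text
clock: 26.35
tcp_pos: [0.3913, 0.2076, 0.2145]
eef_rot: [1.0, 0.031, 0.0, 0.0]
contact_force: [0.6, -0.8, -0.2]
finger_gap: 0.0004
grasp_force: 0.0
```

```bash
python3 -c "
from h import *
goal(.385,.203,.05,3.3)
im=camera('wrist');cv2.imwrite('pics/w5.png',im[:,:,::-1]);c=get_calibration('wrist')
print(pairs(im,c,.046,(0,250,0,640)))"
```

```text
shift cm [-0.66  0.42 16.45] turn 0.2 now yaw 3.5 [0.3913 0.2076 0.2145] gap 0.0004
[]
```

View pics/w5.png

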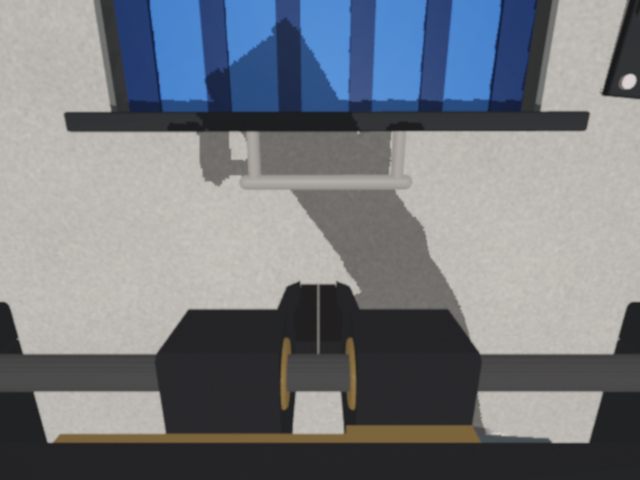

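The drawer is empty; its handle runs (245,182)–(408,182), centred ahead of the shut fingers.

Request:
{"api": "jog_arm", "payload": {"rows": [-0.8, 0.3, 5, 0, 1, -0.8, 0.3, 10, 0, 1, -0.8, 0.3, 14, 0, 1, -0.8, 0.3, 16.2, 0, 1, -0.8, 0.3, 16.2, 0, 1]}}

```text
clock: 27.02
tcp_pos: [0.3827, 0.2019, 0.0511]
eef_rot: [1.0, 0.029, -0.001, 0.001]
contact_force: [0.2, 0.1, 0.4]
finger_gap: 0.0002
grasp_force: 0.0
```

Request:
{"api": "jog_arm", "payload": {"rows": [1, 0, 0, 0, 1, 2, 0, 0, 0, 1, 3, 0, 0, 0, 1, 5, 0, 0, 0, 1, 7, 0, 0, 0, 1, 9, 0, 0, 0, 1, 11, 0, 0, 0, 1, 13, 0, 0, 0, 1]}}

```text
clock: 28.02
tcp_pos: [0.5136, 0.2123, 0.0523]
eef_rot: [1.0, 0.031, -0.0, -0.0]
contact_force: [-2.5, 0.2, 1.3]
finger_gap: 0.0004
grasp_force: 1.2
```

Request:
{"api": "jog_arm", "payload": {"rows": [2, 0, 0, 0, 1, 4, 0, 0, 0, 1, 5, 0, 0, 0, 1, 5.5, 0, 0, 0, 1, 5.5, 0, 0, 0, 1]}}

```text
clock: 28.65
tcp_pos: [0.5681, 0.2154, 0.052]
eef_rot: [1.0, 0.03, 0.0, -0.0]
contact_force: [-0.2, -0.4, -0.6]
finger_gap: 0.0004
grasp_force: 0.0
```

Request:
{"api": "jog_arm", "payload": {"rows": [0.4, 0, 0, 0, 1, 0.8, 0, 0, 0, 1, 1.1, 0, 0, 0, 1, 1.4, 0, 0, 0, 1, 1.7, 0, 0, 0, 1, 1.7, 0, 0, 0, 1]}}

```text
clock: 29.4
tcp_pos: [0.5852, 0.2166, 0.052]
eef_rot: [1.0, 0.03, 0.0, -0.0]
contact_force: [-0.3, 0.1, 0.4]
finger_gap: 0.0007
grasp_force: 0.2
```

Request:
{"api": "jog_arm", "payload": {"rows": [0.2, 0, 0, 0, 1, 0.4, 0, 0, 0, 1, 0.6, 0, 0, 0, 1, 0.8, 0, 0, 0, 1, 0.8, 0, 0, 0, 1]}}

```text
clock: 30.02
tcp_pos: [0.5856, 0.2167, 0.0514]
eef_rot: [0.999, 0.031, -0.007, 0.002]
contact_force: [-22.4, -2.8, 17.4]
finger_gap: 0.0006
grasp_force: 11.1
```

Request:
{"api": "jog_arm", "payload": {"rows": [0, 0, 0, 0, 1, -2, 0, 0, 0, 1, -5, 0, 0, 0, 1, -8, 0, 0, 0, 1, -10, 0, -5, 0, 1, -10, 0, -11, 0, 1, -10, 0, -16, 0, 1, -10, 0, -20, 0, 1]}}

```text
clock: 31.02
tcp_pos: [0.4939, 0.2113, 0.2548]
eef_rot: [1.0, 0.03, 0.002, -0.001]
contact_force: [-0.2, -0.5, -0.7]
finger_gap: 0.0002
grasp_force: 0.0
```

Request:
{"api": "jog_arm", "payload": {"rows": [0, 5, 0, 0, 1, 0, 10, 0, 0, 1, 0, 10, 0, 0, 1, 0, 10, 0, 0, 1]}}

```text
clock: 31.52
tcp_pos: [0.4995, 0.1118, 0.2523]
eef_rot: [1.0, 0.031, 0.001, -0.0]
contact_force: [0.6, 0.4, 0.3]
finger_gap: 0.0004
grasp_force: 0.0
```

```bash
sed -i 's/^goal.*//' r.py; python3 - <<'E'
exec(open("r.py").read())
a=camera("scene")[:,:,::-1];b=camera("side")[:,:,::-1]
o=np.hstack([cv2.resize(a[170:350,130:510],(760,360))]);o=np.vstack([o,cv2.resize(cv2.resize(im[:,:,::-1],(320,240)),(320,240)) if 0 else np.hstack([cv2.resize(im[:,:,::-1],(320,240)),np.ascontiguousarray(b[130:370,200:640])])])
cv2.imwrite("pics/fin.png",o)
E
```

```text
rail bar [ 0.584  -0.1476] 0.086616 6.6634464
```

View pics/fin.png

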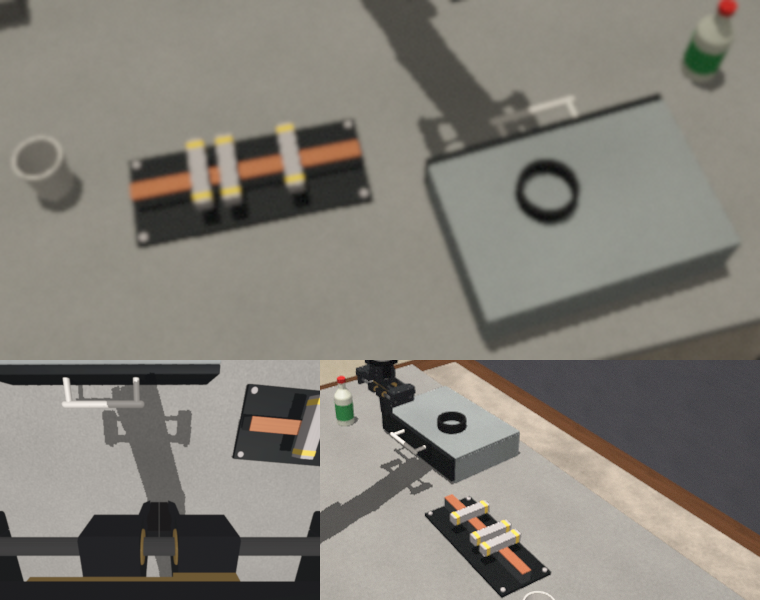

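The drawer is shut and the bystanders have not moved, but at least one rail bar has been knocked: the gaps at (200,172), (228,167) and (291,156) are now uneven, and the right bar is turned. I'll look closer.

Request:
{"api": "jog_arm", "payload": {"rows": [-1, 6, 0, 1, 0.1, -2, 12, 0, 2, 0.1, -3, 18, 0, 3, 0.1, -4, 24, 0, 4, 0.1, -5, 30, 0, 4.9, 0.1, -5.1, 34, 0, 4.9, 0.1, -5.1, 34, 0, 4.9, 0.1, -5.1, 34, 0, 4.9, 0.1]}}

```text
clock: 32.67
tcp_pos: [0.4695, -0.2296, 0.2518]
eef_rot: [1.0, -0.011, -0.0, -0.0]
contact_force: [-0.4, 0.5, 0.4]
finger_gap: 0.0395
grasp_force: 0.0
```

```bash
sleep 1; python3 - <<'E'
exec(open("r.py").read())
h=hsv(im);m=(h[...,0]<14)&(h[...,1]>110)&(h[...,2]>100)
ps=np.vstack([b.reshape(-1,2) for b in blobs(m,60)]);print("rail",rect(c,ps,.044))
goal(.58,-.23,.25,-1.4)
E
```

```text
rail bar [ 0.5842 -0.1642] 0.08733189 -1.5541462
rail bar [ 0.5792 -0.2983] 0.08745231 -1.3112496
rail bar [ 0.582  -0.2566] 0.08743275 -2.3609266
rail (array([ 0.5823, -0.2313], dtype=float32), np.float32(0.3479273), np.float32(0.027604379), np.float32(88.54843))
shift cm [11.04 -0.16  0.18] turn 0.2 now yaw -1.2 [ 0.4695 -0.2293  0.2518] gap 0.0397
```

View pics/rail_now.png

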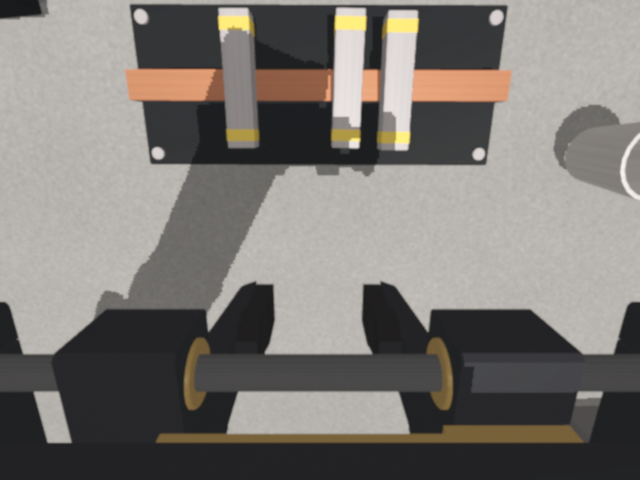

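All three bars still lie square and balanced on the rail. The middle one was knocked about 27 mm along it, to (348,80), but its centre is within 1 mm of the rail's midline and it clears its neighbour by 18 mm, so nothing needs mending.

```bash
python3 -c "
from plant import *
print(hand_in())"
```

```text
the job is handed in; nothing more can be done
None
```

The job is handed in: all three bars in the drawer now lie square and balanced across the copper rail, the empty drawer is shut, and the bottle, cup and ring were left where they stood.

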